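Pin the hold-down bar of a carving jig and tighten its clutch knob

ROBOT

A 7-joint arm with a two-finger parallel gripper is mounted at the origin on the work surface. World frame = base frame: x ahead of the robot, y to its left, z up, the work surface at z = 0. Lengths are in m, angles in rad, forces in N, time in s.
With the tool pointing down it reaches from about 0.35 to 0.775 m from the base axis. Payload 3.1 kg.
Tool frame: the origin (TCP) lies midway between the tips of the shut fingers; the grasp point (between the pads) lies 19 mm behind it; z points along the fingers, y is the direction in which the jaws open and shut (so a half turn about z gives the same grasp; the last joint's range is limited). The gripper opens to 85 mm and grips with 20 to 120 N. Pads are 22 mm wide; open, the fingers measure 114 mm over their backs; the gripper's body (76 mm by 85 mm) begins 54 mm behind the grasp point. The pads swing forward as they close: fully open they stand 13 mm farther back than shut.
Start: joints at [-1.327, 0.311, 0.014, 1.512, -0.004, 1.319, -0.027], TCP at [0.155, 0.528, 0.231] pointing down, gripper open.
Joint ranges: [-2.7, 2.7], [-0.3, 1.91], [-1.27, 1.3], [0.12, 2.57], [-1.44, 4.58], [0.2, 2.03], [-3.05, 3.05]. Speed limits (rad/s): [2.79, 2.79, 3.14, 3.14, 3.14, 3.14, 3.14].

INTERFACE

Orientations are given as a unit quaternion [x, y, z, w].
In Python, from station import * gives the robot as it stands. The module is installed in compiled form; this text tells all that it offers.
- The arm moves only by the tool drive_tool, never from a script. Its argument "commands" is one flat list of numbers, 6 for each row, row after row: the shift along the tool's x, y, z in cm, then the turn, a rotation vector about the tool's x, y, z in rad. In form: [tx, ty, tz, ax, ay, az, tx, ty, tz, ax, ay, az, ...]. A call has 1 to 8 rows; each row is the pose to reach, as a shift and turn from the pose commanded when the call began, along the tool's axes at that moment; what a row does not reach only later rows make up. A row lasts 1/10 s, in which the tool goes at most 50 mm and 8.59 degrees, less where a joint would pass 70% of its speed; a pose out of reach is approached as far as the arm can. A call with a gripper value outside its range is refused whole. "claw" is the opening, from -1 (shut) to 1 (fully open), set as the call begins (left out, the last holds). The fingers move at their own pace and stop on an object; "grip_force" is the grip in N (left out, the last holds). Time passes only in rows, so rows that repeat a pose let the fingers close. It gives the time, the measured TCP pose, the force and the opening at its end, in the units of the state.
- observe(): the state, without advancing time (a new reading comes with each control period).
- get_image(name): name is "scene" or "top" or "wrist"; returns a dict with "img" (480x640x3 uint8, red, green, blue), "mtx" (3x3 intrinsics, pixels), "view" (4x4, takes a point from world to camera coordinates). Camera axes: x right, y down, z forward; pixel columns grow to the right and rows downward; lengths in m; the calibration is good to about 2 mm. A picture is of the moment at which its call begins. There is no depth.
- close_job(): hands the job in, once; it reports no verdict.
Trained networks look in the newest picture that a camera, given by its name, has taken for a name from the list of things; names that differ only in an ending like _2 or _b are one class to them, and where a whole thing is asked for, a point or a joint stands for the part that bears it (a point fixed in the world has none). Each returns a list of dicts, best first, with "score" (0 to 1); they miss things now and then, are a little off and sometimes report something else, mostly with a low value. They report only what shows in the picture. A call takes as long as a camera call. They do not tell look-alikes from the thing itself.
- look_for(camera, label): "xy" ([column, row] in pixels, amid what is visible of it).
The state is a dict: "clock": time; "joint_positions": joint angles; "qvel": joint speeds; "effort": joint torques, N m; "position": TCP position; "tcp_rot": TCP orientation; "ft_force": force on the tool from outside, world axes, zero at the start; "ft_torque": the same for the moment, N m; "gripper_width": finger opening in m.
Only numpy, scipy, OpenCV 4.12 (cv2) and the standard library are available. Lean on these libraries where they do the work, as an engineer would, in place of code of your own. Each camera call takes 0.05 s, during which the arm holds its last target.

TASK

Swing the steel hold-down bar of the carving jig closed, so that the eye at its end lies between the two green ears of the yoke, then take the red-handled pin out of the wooden rack, push it down through both ears and the eye until its collar sits on the upper ear, and let go of it. Then turn the orange knob on the bar clockwise (seen from above) until its screw stops and the slip clutch clearly slips, and leave it tight. Do not disturb the two gouges in the rack, the bottle, the chisel, the sharpening stone or the wooden offcut.

Things in the scene. Friction and masses are not known exactly. Their poses are not given: they have to be found in the camera images.
- jig: Fixed jig: plywood board 240 x 280 x 18 mm (x, y, z) with a fretwork panel on it (top 38 mm above the table). Origin: centre of the underside; z up. A steel bar is hinged at jig (30, 100) mm on a post (bolt head to 75 mm high); the green yoke stands at (30, -100) mm, open to jig -x and +-y, with a back wall 22 to 36 mm beyond the hole's axis on its +x side, as high as the ears.
- yoke_top (a point): Centre of the pin hole at the top face of the yoke's upper ear, 74 mm above the table; axes as the jig's, z up. Ears are 44 x 40 mm (x, y); upper ear 64..74 mm, lower ear 36..48 mm above the table, each with a vertical 17 mm hole; free space below down to 18 mm. The back wall reaches up to the ear's top.
- bar_hinge (a point): Point on the vertical hinge axis of the swing bar, at the height of the bar's top face (62 mm above the table); axes as the jig's.
- bar (a joint): Angle of the swing bar, rad: 0 = closed against its stop, holes in line; positive = open, its end swung to jig -x, up to 1.0. At angle a it points from the hinge along (-sin a, -cos a) in the jig's frame. Flat bar 24 mm wide, 50..62 mm above the table. It stays where left; about 1 N at its end moves it. Push it sideways to close it.
- bar_eye (a point): Centre of the eye's hole at the bar's top face, 200 mm from the hinge, 62 mm above the table. The eye is a 40 x 40 mm square end, 12 mm thick, with an 18 mm hole. Axes turn with the bar.
- knob_top (a point): Centre of the top of the orange ribbed knob, 106 mm above the table, on the bar 85 mm from its hinge (so it travels with the bar); z up. The knob is a 46 mm diameter cylinder from 72 to 106 mm above the table; it may be gripped at any yaw. Below it is a brass collar 38 mm in diameter, 62..70 mm.
- screw (a joint): Turn of the clamp screw (brass collar) in the bar, rad, positive clockwise seen from above: starts between 0 and 0.35, goes to its stop at 0.8. The knob carries it along with light friction (0.04 N m).
- clutch (a joint): Slip of the knob past the screw, rad, positive clockwise seen from above; 0 at the start. The clutch holds up to 0.25 N m, so it stays 0 until the screw is at its stop and then grows as the knob is turned on. Turning the knob back loosens the screw.
- pin: Loose pin, 0.16 kg, standing in a rack socket. Origin: centre of the underside of its steel collar; z up along the pin. Below it a shaft 14 mm in diameter, 50 mm long, the last 12 mm tapered to 6 mm; above it the collar (30 mm diameter, 4 mm thick), a neck and a red handle 54 mm (pin's x) x 14 mm (pin's y), from 10 to 42 mm above the origin.
- rack: Wooden rack, fixed, 200 x 60 x 64 mm (x, y, z). Origin: centre of the underside; z up. Three 17 mm sockets, 56 mm deep, at x = -65, 0 and 65 mm of its middle line hold the pin and the two gouges, in any order, collars on the rack's top.
- gouge_a: Loose palm gouge with a pale mushroom handle (38 mm wide, top 58 mm above its origin), standing in the rack. Origin: underside of its brass collar. Leave it.
- gouge_b: As gouge_a, with a dark handle. Leave it.
- bottle: Loose water bottle, 66 mm diameter, 200 mm high, right of the rack. Origin: centre of its underside. Leave it.
- chisel: Loose chisel, 225 mm long, lying left of the jig. Leave it.
- stone: Loose grey sharpening stone, 150 x 50 x 25 mm, near right. Leave it.
- offcut: Loose wooden offcut, 90 x 35 x 18 mm, near the robot. Leave it.
There are look-alikes about, which are no part of the job. Of the things like the pin, leave any that is blue; of the rest the larger one is meant.

How it is judged:
On the way, in this order (a step that is already met when the one before it is completed fails the run):
1. the bar is swung closed, its eye between the ears (value of joint bar below 0.04 rad), for 0.2 s.
2. the pin is through both ears and the eye, collar on the upper ear, and released (value of joint bar below 0.04 rad and z of pin in the frame of yoke_top between -0.004 and 0.003 m and horizontal distance between pin and yoke_top below 0.005 m and angle between pin's own z axis and vertical below 0.12 rad and contact force between pin and the fingers below 0.2 N), for 0.2 s.
3. the screw is at its stop and the clutch has slipped (value of joint screw above 0.7 rad and value of joint clutch above 0.15 rad), for 0.1 s.
At the end, for the whole second after the job is handed in: Bar closed (within 0.04 rad of its stop); pin at rest, released and upright (within 0.12 rad) in the yoke, its collar within 3 mm of the upper ear's top and within 5 mm of the hole's axis; screw turned to 0.70 rad or more (stop at 0.8); clutch slipped by more than 0.15 rad (all of step 2 and all of step 3 and linear speed of pin below 0.02 m/s); the robot touches nothing.
It fails at once if a gouge is disturbed (moved more than 25 mm) (distance of any of gouge_a, gouge_b from where it was at the start of the episode above 0.025 m).
It fails at once if the bottle, chisel, stone or offcut is disturbed (moved more than 40 mm) (distance of any of bottle, chisel, stone, offcut from where it was at the start of the episode above 0.04 m).
It also fails if it takes over 59 s, if anything falls off the work surface, if the arm or the gripper's body presses on something with over 40 N, if the wrist force passes 120 N, or if a joint passes its speed limit or range.

## Working session

There is one attempt and no reset: what is moved stays moved. The work goes in short steps, Python scripts to look and compute and a tool call to move; the robot and the scene stay as the last step left them, time stands still between calls to the robot, and variables do not carry over. Pictures are saved under pics/ and viewed, and the job is handed in when it is done.

Besides the shell and the picture viewer there is one more tool, called after "Request:" as a command line: name --argument value ..., lists and objects as JSON in quotes. drive_tool: Moves the arm, as the interface text tells. Its arguments: {"type":"object","properties":{"commands":{"type":"array"},"claw":{"type":"number"},"grip_force":{"type":"number"}},"required":["commands"]}

```bash
mkdir -p pics
cat > h.py <<'E'
import numpy as np, cv2
from station import *
from scipy.spatial.transform import Rotation as R
def snap(cam,fn=None):
    d=get_image(cam)
    if fn: cv2.imwrite('pics/'+fn,cv2.cvtColor(d['img'],cv2.COLOR_RGB2BGR))
    np.savez('pics/'+(fn or cam)+'.npz',**d)
    return d
def px2w(d,uv,z):
    V=np.array(d['view']);K=np.array(d['mtx'])
    r=V[:3,:3].T@np.linalg.solve(K,[uv[0],uv[1],1.]);c=-V[:3,:3].T@V[:3,3]
    return c+r*(z-c[2])/r[2]
def w2px(d,p):
    V=np.array(d['view']);K=np.array(d['mtx'])
    q=K@(V[:3,:3]@np.array(p)+V[:3,3]);return q[:2]/q[2]
E
python3 - <<'E'
from h import *
for c in ['scene','top']:
    d=snap(c,c+'0.png'); V=d['view'];print(c,-V[:3,:3].T@V[:3,3],d['mtx'][0,0])
    for l in ['pin','rack','yoke_top','bar_eye','knob_top','bar_hinge','gouge_a','bottle','jig']:
        try: print(l,[(np.round(x['xy']),round(x['score'],2)) for x in look_for(c,l)][:4])
        except Exception as e: print(l,e)
print(observe())
E
```

```text
scene [ 1.35726809 -0.30298598  0.84936612] 557.3931029844715
pin [(array([172., 298.]), 0.82), (array([222., 244.]), 0.69)]
rack [(array([235., 313.]), 0.91)]
yoke_top [(array([390., 288.]), 0.76), (array([404., 255.]), 0.48)]
bar_eye [(array([491., 232.]), 0.58), (array([407., 254.]), 0.57)]
knob_top []
bar_hinge [(array([394., 289.]), 0.77), (array([279., 244.]), 0.41)]
gouge_a [(array([225., 297.]), 0.72), (array([226., 270.]), 0.72), (array([392., 290.]), 0.31)]
bottle [(array([ 98., 315.]), 0.67)]
jig [(array([397., 290.]), 0.87), (array([231., 254.]), 0.37)]
top [ 0.39447862 -0.00800404  1.16438953] 479.16581183892924
pin [(array([406., 303.]), 0.63), (array([457., 232.]), 0.59), (array([398., 262.]), 0.54)]
rack [(array([399., 237.]), 0.82)]
yoke_top [(array([260., 212.]), 0.9)]
bar_eye []
knob_top [(array([238., 217.]), 0.64)]
bar_hinge [(array([262., 211.]), 0.68), (array([492., 304.]), 0.65)]
gouge_a [(array([411., 230.]), 0.72), (array([417., 205.]), 0.68), (array([241., 213.]), 0.2)]
bottle [(array([520., 221.]), 0.92), (array([238., 219.]), 0.24), (array([401., 239.]), 0.23)]
jig [(array([259., 211.]), 0.7)]
{'clock': 1.0, 'joint_positions': array([-1.32667546,  0.31090053,  0.01400133,  1.51149633, -0.0043823 ,
        1.31919134, -0.02719238]), 'qvel': array([ 0.00046144, -0.00164786, -0.00122438, -0.00033609, -0.00033374,
       -0.00329912,  0.00104436]), 'effort': array([ 8.28704606e-05, -3.79822612e+01,  1.45679796e-01, -2.30872303e+01,
        1.21708884e-02,  1.79795403e-03, -1.42502620e-05]), 'position': array([0.15505192, 0.52771378, 0.23130503]), 'tcp_rot': array([1.42381624e-01, 9.89811837e-01, 1.53256550e-05, 2.12869227e-05]), 'ft_force': array([-0.67335293,  0.17025876,  0.06621037]), 'ft_torque': array([-0.0476851 , -0.02163649, -0.04432561]), 'gripper_width': 0.08556484135152945}
```

View pics/scene0.png

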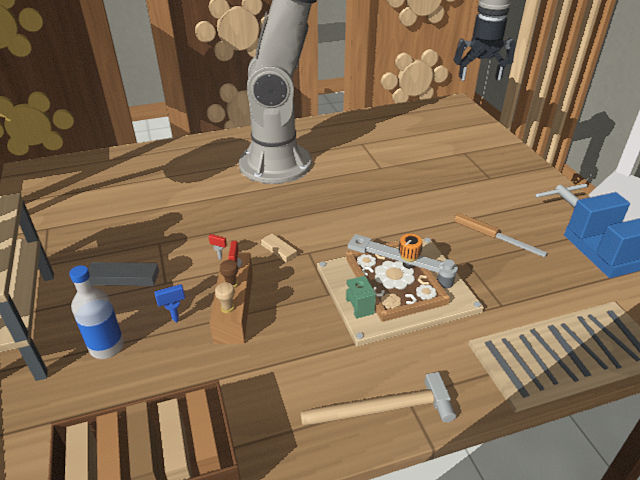

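View pics/top0.png

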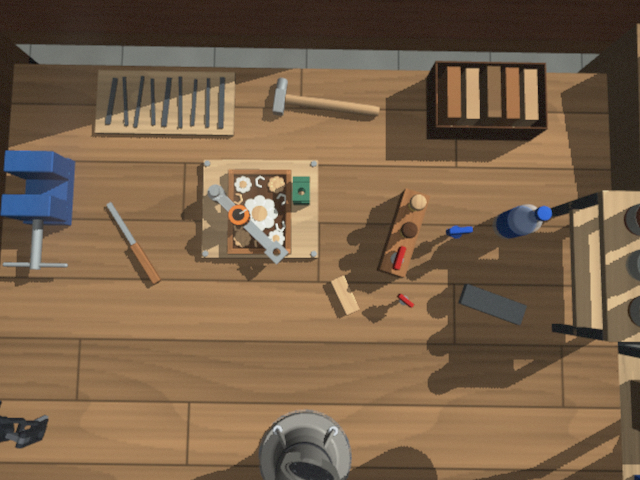

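Run:
```python
import cv2
a=cv2.imread('pics/top0.png');cv2.imwrite('pics/t_l.png',cv2.resize(a[120:300,150:340],None,fx=4,fy=4)[:600])
cv2.imwrite('pics/t_jig.png',cv2.resize(a[130:280,165:365],None,fx=4,fy=4,interpolation=cv2.INTER_CUBIC))
cv2.imwrite('pics/t_rack.png',cv2.resize(a[180:330,340:540],None,fx=4,fy=4,interpolation=cv2.INTER_CUBIC))
```

```text
(no output)
```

View pics/t_jig.png

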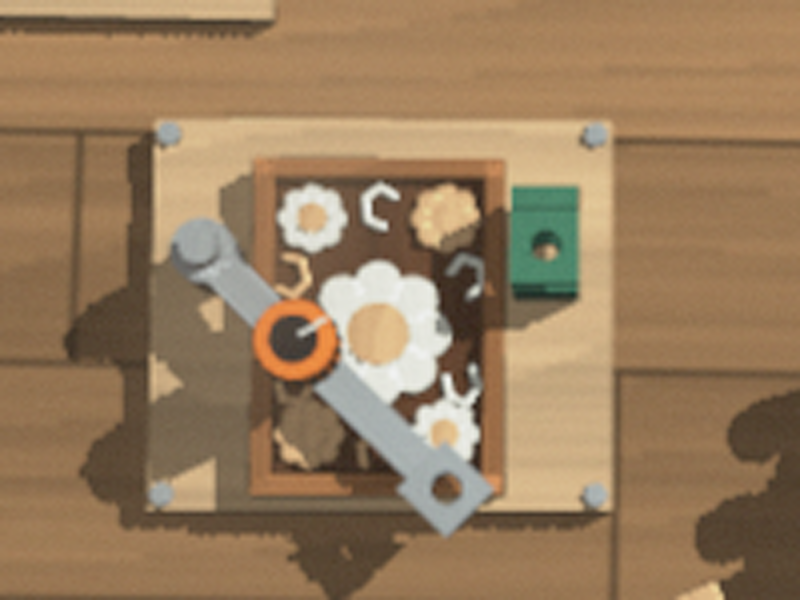

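View pics/t_rack.png

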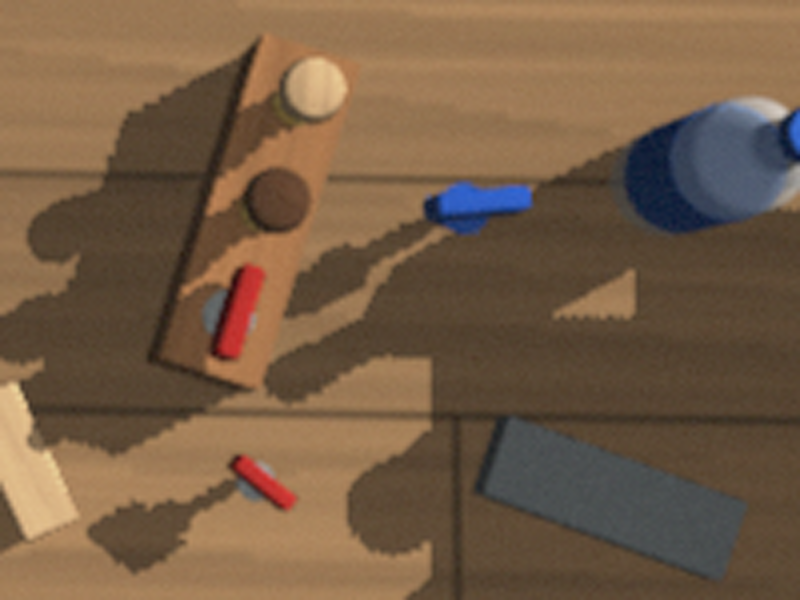

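Run:
```python
from h import *
d=np.load('pics/top0.png.npz')
def J(u,v): return (165+u/4-.375,130+v/4-.375)
def K(u,v): return (340+u/4-.375,180+v/4-.375)
def p(n,uv,z): 
    w=px2w(d,uv,z);print(n,np.round(w*1000,1));return w
Y=p('yoke',J(545,243),.074);H=p('hinge',J(203,243),.075);E=p('eye',J(447,487),.062);k=p('knob',J(296,340),.106)
print('bar len',np.linalg.norm((E-H)[:2]),'knob',np.linalg.norm((k-H)[:2]),'YH',np.linalg.norm((Y-H)[:2]))
yw=np.arctan2(*(-(H-Y)[[0,1]])) ;print('yaw',np.arctan2(-(H-Y)[0],(H-Y)[1]))
a=np.arctan2(-(E-H)[0],-(E-H)[1]);print('bar ang',a)
c=[p('board',J(*q),.018) for q in [(152,120),(612,122),(614,512),(148,510)]]
print('jigc',np.mean(c,0),'dims',np.linalg.norm(c[0]-c[1]),np.linalg.norm(c[1]-c[2]))
c=[p('rack',K(*q),.064) for q in [(265,35),(358,65),(260,388),(153,360)]]
print(np.mean(c,0),np.linalg.norm(c[0]-c[1]),np.linalg.norm(c[1]-c[2]))
P=p('pin',K(240,311),.106);a=p('h1',K(254,267),.106);b=p('h2',K(227,357),.106);print(np.linalg.norm(a-b),np.degrees(np.arctan2(*(a-b)[[1,0]])))
p('gA',K(315,90),.122);p('gB',K(279,200),.122);p('collar',K(225,313),.068)
```

```text
yoke [621.2  18.4  74. ]
hinge [617.8 215.3  75. ]
eye [480.1  72.7  62. ]
knob [557.5 155.4 106. ]
bar len 0.19826527509096142 knob 0.08503005183182547 YH 0.19694266074296016
yaw 0.017272844883630477
bar ang 0.7680351896232155
board [705.  260.5  18. ]
board [708.4 -19.8  18. ]
board [470.  -24.5  18. ]
board [466.9 254.5  18. ]
jigc [0.5875771 0.1176823 0.018    ] dims 0.2803892726482493 0.2384247759497206
rack [ 632.  -226.2   64. ]
rack [ 615.1 -280.4   64. ]
rack [ 426.4 -222.9   64. ]
rack [ 441.5 -161.5   64. ]
[ 0.52875207 -0.22273025  0.064     ] 0.05674662686787748 0.19729155803925028
pin [ 467.6 -203.7  106. ]
h1 [ 492.2 -211.5  106. ]
h2 [ 442.  -196.5  106. ]
0.05236474738256742 -16.639113140011002
gA [ 589.2 -242.2  122. ]
gB [ 527.8 -222.2  122. ]
collar [ 468.9 -202.1   68. ]
```

Run:
```python
import cv2
a=cv2.imread('pics/scene0.png')
cv2.imwrite('pics/s_rack.png',cv2.resize(a[220:350,140:310],None,fx=4,fy=4,interpolation=cv2.INTER_CUBIC))
cv2.imwrite('pics/s_jig.png',cv2.resize(a[210:350,300:500],None,fx=4,fy=4,interpolation=cv2.INTER_CUBIC))
```

```text
(no output)
```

View pics/s_rack.png

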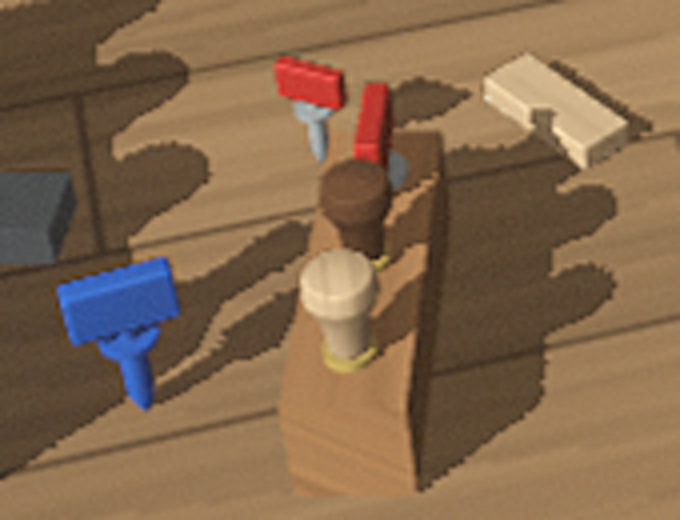

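View pics/s_jig.png

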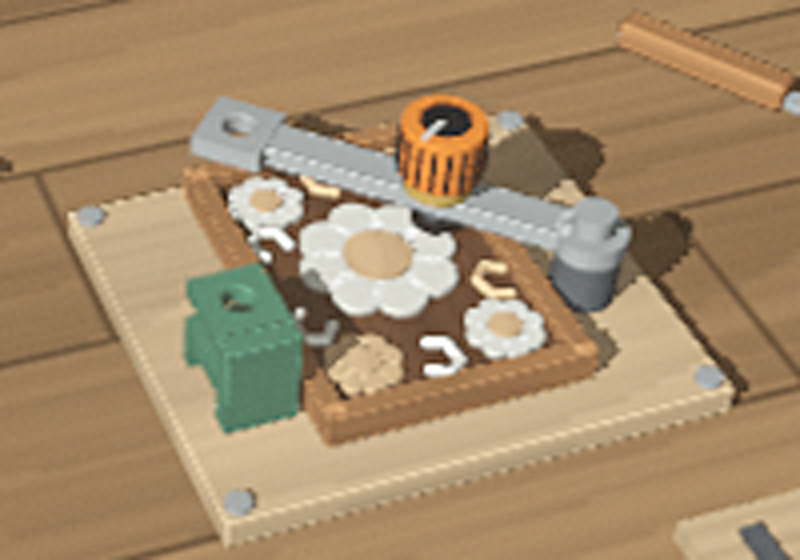

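The pin candidates in the top picture:
- **(399,258):** large red, standing in the rack.
- **(405,300):** small red look-alike.
- **(460,231):** blue look-alike, to be left alone.

The large red one in the rack is the one meant. The enlarged crops confirm it, and its handle measures 52 mm against 54 mm given.

The jig yaw is about 0.015 rad and the bar is open by about 0.77 rad. Next I'll push the bar closed.

```bash
cat >> h.py <<'E'
def rel(pos,th_deg,o=None):
    """shift (cm, tool axes) and rotvec to reach world pos with tool down, tool-x heading th_deg"""
    o=o or observe();Rc=R.from_quat(o['tcp_rot'])
    t=np.radians(th_deg);x=np.array([np.cos(t),np.sin(t),0]);z=np.array([0,0,-1.]);Rt=R.from_matrix(np.c_[x,np.cross(z,x),z])
    xx=Rc.as_matrix()[:,0]
    print('t',round(o['clock'],2),'pos',np.round(o['position'],4),'th',np.round(np.degrees(np.arctan2(xx[1],xx[0])),2),'w',round(o['gripper_width'],4),'F',np.round(o['ft_force'],1))
    print('->',np.round(Rc.inv().apply(np.array(pos)-o['position'])*100,2),np.round((Rc.inv()*Rt).as_rotvec(),3))
E
python3 - <<'E'
from h import *
rel([.45,.095,.15],180)
E
```

```text
t 1.0 pos [0.1551 0.5277 0.2313] th 163.63 w 0.0856 F [-0.7  0.2  0.1]
-> [-40.5  -33.2    8.13] [ 0.     0.    -0.286]
```

Request:
drive_tool --commands '[-5, -4, 0.5, 0, 0, -0.04, -10, -8, 1, 0, 0, -0.08, -15, -12, 2, 0, 0, -0.12, -20, -16.5, 3, 0, 0, -0.16, -25, -20.5, 4, 0, 0, -0.2, -30, -24.5, 5, 0, 0, -0.24, -35, -29, 6.5, 0, 0, -0.28, -40.5, -33.2, 8.1, 0, 0, -0.286]' --claw -1

```text
clock: 1.8
position: [0.3788, 0.1989, 0.1764]
tcp_rot: [-0.001, 1.0, 0.001, 0.001]
ft_force: [0.8, 2.5, -0.3]
gripper_width: -0.0
```

Run:
```python
from h import *
rel([.45,.095,.15],180)
rel([.45,.095,.052],180)
```

```text
t 1.8 pos [0.3788 0.1989 0.1764] th -179.93 w -0.0 F [ 0.8  2.5 -0.3]
-> [ -7.11 -10.4    2.63] [0.001 0.001 0.001]
t 1.8 pos [0.3788 0.1989 0.1764] th -179.93 w -0.0 F [ 0.8  2.5 -0.3]
-> [ -7.09 -10.42  12.43] [0.001 0.001 0.001]
```

Request:
drive_tool --commands '[0, 0, 0, 0, 0, 0]'

```text
clock: 1.9
position: [0.3811, 0.1927, 0.1755]
tcp_rot: [0.007, 1.0, -0.002, 0.001]
ft_force: [0.6, -0.0, -0.9]
gripper_width: -0.0004
```

Run:
```python
from h import *
rel([.45,.095,.12],180)
```

```text
t 1.9 pos [0.3811 0.1927 0.1755] th 179.22 w -0.0004 F [ 0.6 -0.  -0.9]
-> [-7.02 -9.65  5.6 ] [-0.004  0.001 -0.014]
```

Request:
drive_tool --commands '[-4, -5, 2, 0, 0, 0, -7, -9.6, 3, 0, 0, -0.01, -7, -9.6, 5.6, 0, 0, -0.01, -7, -9.6, 9, 0, 0, -0.01, -7, -9.6, 12.2, 0, 0, -0.01, -7, -9.6, 12.2, 0, 0, -0.01, -7, -9.6, 12.2, 0, 0, -0.01]'

```text
clock: 2.6
position: [0.4477, 0.105, 0.0544]
tcp_rot: [-0.005, 1.0, -0.0, -0.0]
ft_force: [0.6, -0.8, 0.3]
gripper_width: -0.0001
```

Run:
```python
from h import *
snap('top','top1.png')
rel([.589,.062,.053],180)
import cv2
a=cv2.imread('pics/top1.png');cv2.imwrite('pics/t1.png',cv2.resize(a[130:280,165:365],None,fx=4,fy=4,interpolation=cv2.INTER_CUBIC))
```

```text
t 2.65 pos [0.4489 0.1053 0.0554] th -179.37 w 0.0003 F [0.1 0.6 1.2]
-> [-13.96  -4.48   0.27] [0.001 0.002 0.011]
```

View pics/t1.png

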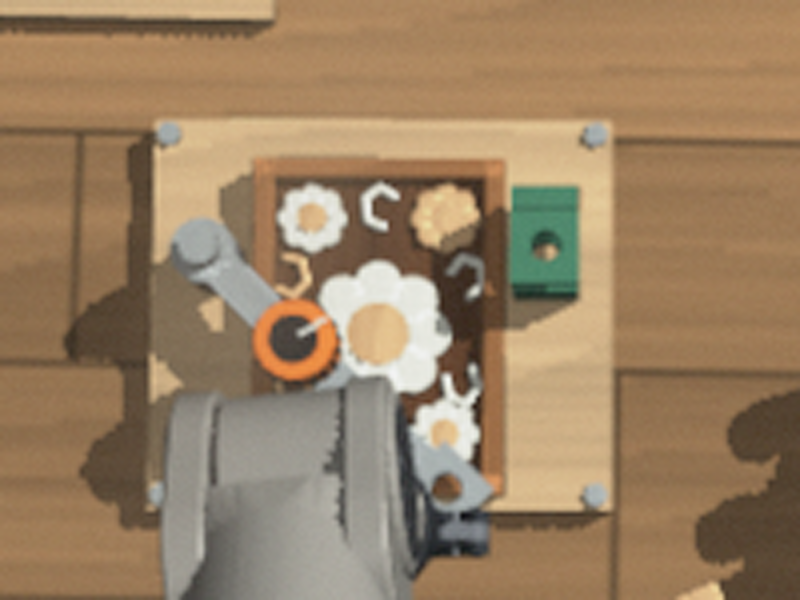

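The fingers are down in front of the bar, clear of the knob. Pushing it now in +x.

Request:
drive_tool --commands '[-2, -0.5, 0.2, 0, 0, 0.01, -4, -1.1, 0.2, 0, 0, 0.01, -6, -1.8, 0.2, 0, 0, 0.01, -8, -2.6, 0.2, 0, 0, 0.01, -10, -3.3, 0.2, 0, 0, 0.01, -12, -4, 0.2, 0, 0, 0.01, -13, -4.4, 0.2, 0, 0, 0.01, -13, -4.4, 0.2, 0, 0, 0.01]'

```text
clock: 3.45
position: [0.5806, 0.0615, 0.0539]
tcp_rot: [0.0, 1.0, -0.0, 0.002]
ft_force: [-0.8, 0.4, 1.0]
gripper_width: 0.0002
```

Run:
```python
from h import *
snap('top','top2.png')
rel([.595,.062,.053],180)
import cv2
a=cv2.imread('pics/top2.png');cv2.imwrite('pics/t2.png',cv2.resize(a[130:280,165:365],None,fx=4,fy=4,interpolation=cv2.INTER_CUBIC))
```

```text
t 3.5 pos [0.5791 0.062  0.0534] th -179.99 w -0.0001 F [-1.2 -0.3 -0.1]
-> [-1.59 -0.    0.04] [0.    0.002 0.   ]
```

View pics/t2.png

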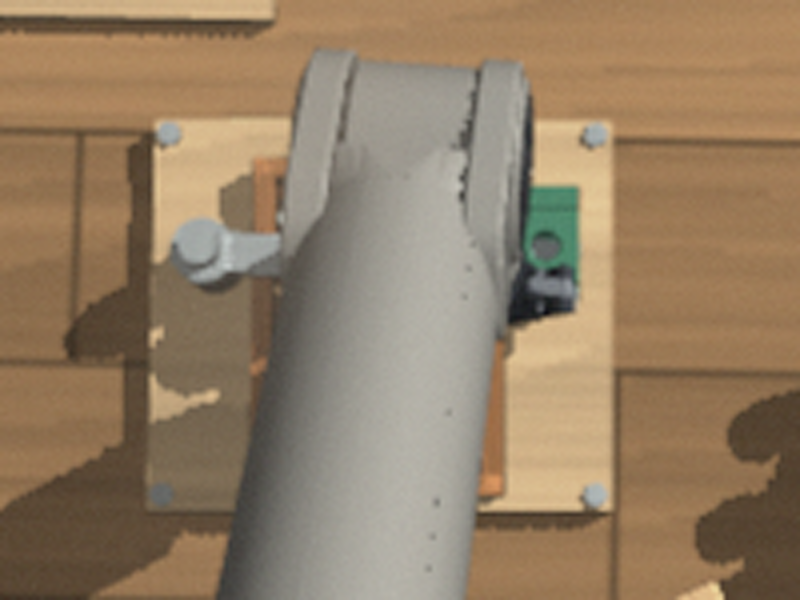

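Nearly closed: the bar runs almost level from the hinge, and grey steel shows through the yoke hole at (546,245) in the crop. I'll press in small steps until it meets the stop.

Request:
drive_tool --commands '[-0.4, 0, 0, 0, 0, 0, -0.8, 0, 0, 0, 0, 0, -1.0, 0, 0, 0, 0, 0, -1.2, 0, 0, 0, 0, 0, -1.2, 0, 0, 0, 0, 0]'

```text
clock: 4.0
position: [0.5904, 0.0621, 0.052]
tcp_rot: [-0.0, 1.0, 0.0, 0.0]
ft_force: [0.2, -0.3, 0.6]
gripper_width: 0.0003
```

Request:
drive_tool --commands '[-0.2, 0, 0, 0, 0, 0, -0.4, 0, 0, 0, 0, 0, -0.6, 0, 0, 0, 0, 0, -0.6, 0, 0, 0, 0, 0]'

```text
clock: 4.4
position: [0.5947, 0.0618, 0.0518]
tcp_rot: [-0.0, 1.0, 0.0, -0.002]
ft_force: [-5.1, 0.2, 3.4]
gripper_width: 0.0001
```

Request:
drive_tool --commands '[-0.2, 0, 0, 0, 0, 0, -0.3, 0, 0, 0, 0, 0, -0.3, 0, 0, 0, 0, 0]'

```text
clock: 4.7
position: [0.5948, 0.0618, 0.0516]
tcp_rot: [-0.0, 1.0, 0.0, -0.005]
ft_force: [-10.5, 0.3, 6.0]
gripper_width: 0.0001
```

Run:
```python
from h import *
rel([.56,.062,.053],180)
rel([.54,.03,.20],180)
```

```text
t 4.7 pos [0.5948 0.0618 0.0516] th -179.98 w 0.0001 F [-10.5   0.3   6. ]
-> [ 3.48  0.02 -0.1 ] [ 0.   -0.01  0.  ]
t 4.7 pos [0.5948 0.0618 0.0516] th -179.98 w 0.0001 F [-10.5   0.3   6. ]
-> [  5.63  -3.18 -14.78] [ 0.   -0.01  0.  ]
```

The bar is hard against its stop: force rises with no motion. Backing off and up to look, with the gripper opening.

Request:
drive_tool --commands '[3, 0, 0, 0, 0, 0, 5, 0, -2, 0, 0, 0, 5, 0, -6, 0, 0, 0, 5, -2, -10, 0, 0, 0, 4, -3, -14, 0, 0, 0, 3, -4, -16, 0, 0, 0, 3, -4, -16, 0, 0, 0, 3, -4, -16, 0, 0, 0]' --claw 1

```text
clock: 5.5
position: [0.5698, 0.0219, 0.2121]
tcp_rot: [0.0, 1.0, 0.0, 0.001]
ft_force: [-0.6, 0.5, -0.2]
gripper_width: 0.0851
```

Run:
```python
from h import *
d=snap('wrist','w1.png');snap('scene','s1.png');V=d['view']
print('cam',-V[:3,:3].T@V[:3,3]);o=observe();print(o['position'],o['clock'])
for n,p in dict(yoke=(.620,.0182,.074),hinge=(.6178,.2153,.075)).items(): print(n,w2px(d,p))
for l in ['yoke_top','bar_eye','knob_top']: print(l,look_for('wrist',l))
a=cv2.imread('pics/s1.png')
cv2.imwrite('pics/s1_jig.png',cv2.resize(a[210:350,300:500],None,fx=4,fy=4,interpolation=cv2.INTER_CUBIC))
```

```text
cam [0.4881402  0.02214206 0.3537014 ]
[0.56819114 0.02282883 0.21035522] 5.6
yoke [307.61861679 280.04368679]
hinge [522.3983437  278.26976399]
yoke_top [{'xy': [406.0, 210.4], 'score': 0.76}, {'xy': [437.0, 283.7], 'score': 0.49}, {'xy': [58.8, 169.6], 'score': 0.32}]
bar_eye [{'xy': [436.0, 272.4], 'score': 0.74}, {'xy': [442.8, 289.7], 'score': 0.71}]
knob_top [{'xy': [438.2, 285.0], 'score': 0.77}]
```

View pics/w1.png

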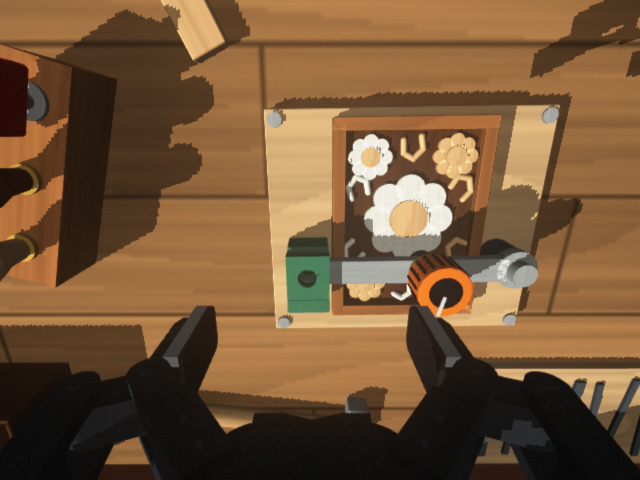

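View pics/s1_jig.png

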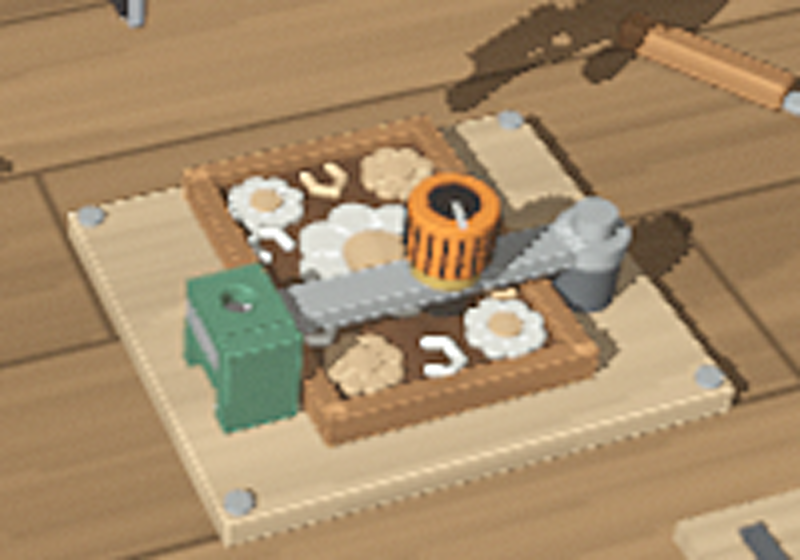

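Run:
```python
from h import *
a=cv2.imread('pics/w1.png')
cv2.imwrite('pics/w1c.png',cv2.resize(a[225:325,270:400],None,fx=6,fy=6,interpolation=cv2.INTER_CUBIC))
```

```text
(no output)
```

View pics/w1c.png

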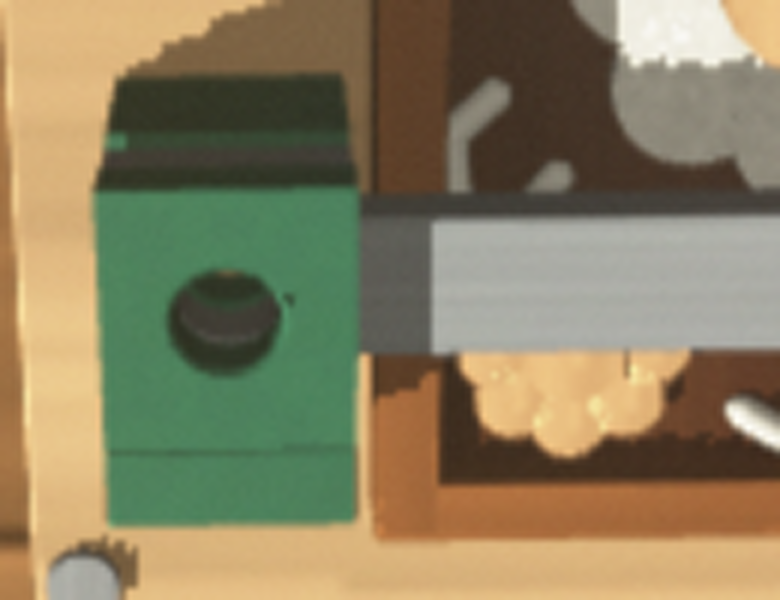

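Run:
```python
from h import *
d=np.load('pics/w1.png.npz')
f=lambda u,v,z:np.round(px2w(d,(270+u/6-.42,225+v/6-.42),z)*1000,1)
print(f(224,322,.074),'ear corners',[f(*q,.074) for q in [(95,187),(358,183),(357,523),(110,525)]])
rel([.468,-.203,.20],163.4)
```

```text
[618.2  17.6  74. ] ear corners [array([596. ,  -1.7,  74. ]), array([595.3,  37.8,  74. ]), array([653.3,  38.5,  74. ]), array([653.6,  -0.8,  74. ])]
t 5.75 pos [0.5682 0.0227 0.2106] th -179.91 w 0.0857 F [ 0.2 -0.4 -0.5]
-> [ 10.06 -22.56   1.08] [-0.    -0.003  0.291]
```

Request:
drive_tool --commands '[2, -4.5, 0.2, 0, 0, 0.1, 4, -9, 0.4, 0, 0, 0.2, 6, -13.5, 0.6, 0, 0, 0.29, 8, -18, 0.8, 0, 0, 0.29, 10.1, -22.6, 1, 0, 0, 0.29, 10.1, -22.6, 1, 0, 0, 0.29, 10.1, -22.6, 1, 0, 0, 0.29, 10.1, -22.6, 1, 0, 0, 0.29]'

```text
clock: 6.55
position: [0.4689, -0.2024, 0.2016]
tcp_rot: [0.143, 0.99, 0.001, -0.0]
ft_force: [0.9, 0.6, 0.0]
gripper_width: 0.0861
```

Run:
```python
from h import *
d=snap('wrist','w2.png')
rel([.468,-.203,.15],163.4)
for p in [(.4676,-.2037,.106),(.469,-.202,.068)]: print(w2px(d,p))
```

```text
t 6.6 pos [ 0.4691 -0.202   0.2016] th 163.6 w 0.085 F [ 0.  -0.1  0.7]
-> [ 0.08 -0.14  5.16] [ 0.001 -0.001  0.004]
[309.0498216  242.89114816]
[311.70399574 229.67096799]
```

View pics/w2.png

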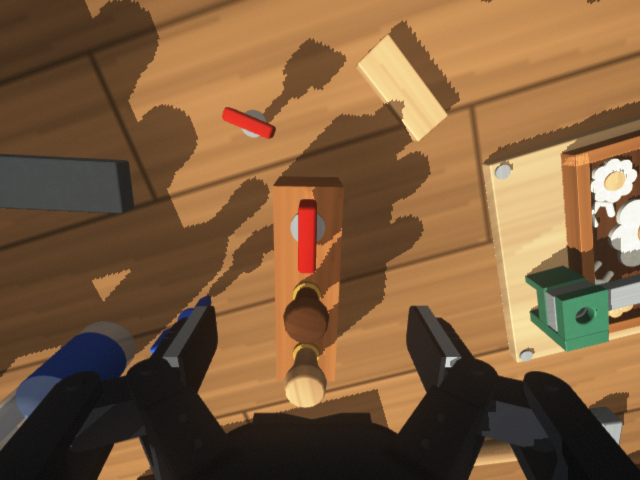

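Run:
```python
from h import *
d=np.load('pics/w2.png.npz');a=d['img'].astype(int)
m=((a[...,0]>150)&(a[...,1]<60)&(a[...,2]<60)).astype(np.uint8);m[:,:280]=0;m[:185]=0
n=cv2.connectedComponentsWithStats(m);print(n[2][1:])
i=1+np.argmax(n[2][1:,4]);c=cv2.findContours((n[1]==i).astype(np.uint8),0,2)[0][0];r=cv2.minAreaRect(c);b=cv2.boxPoints(r);print(r)
for q in b: print(q,np.round(px2w(d,q,.106)*1000,1))
im=cv2.imread('pics/w2.png');cv2.imwrite('pics/w2c.png',cv2.resize(im[175:355,250:370],None,fx=4.5,fy=3.3*4.5/3.3,interpolation=cv2.INTER_CUBIC)[:600])
im=im[185:285,270:350];cv2.imwrite('pics/w2c.png',cv2.resize(im,None,fx=6,fy=6,interpolation=cv2.INTER_CUBIC))
```

```text
[[ 298  208   17   65 1011]]
((305.9999694824219, 240.0), (15.999998092651367, 63.99999237060547), 0.0)
[297.99997 272.     ] [ 488.  -218.8  106. ]
[297.99997 208.     ] [ 439.6 -203.7  106. ]
[313.99997 208.     ] [ 442.9 -192.6  106. ]
[313.99997 272.     ] [ 491.6 -206.8  106. ]
```

View pics/w2c.png

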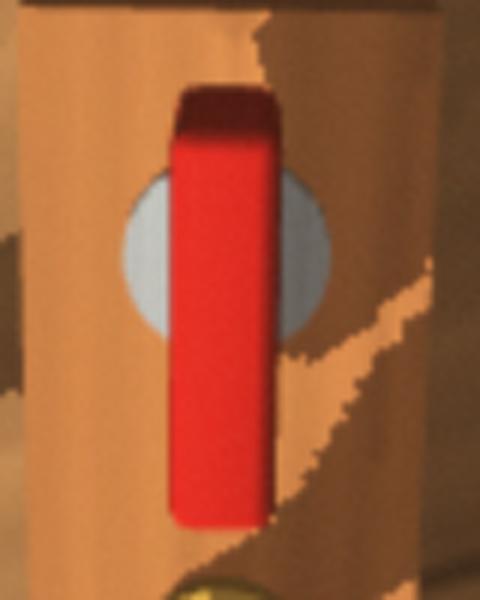

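Run:
```python
from h import *
rel([.4665,-.2047,.073],163.4)
```

```text
t 6.6 pos [ 0.4691 -0.202   0.2016] th 163.6 w 0.085 F [ 0.  -0.1  0.7]
-> [ 0.17 -0.35 12.86] [ 0.001 -0.001  0.004]
```

Request:
drive_tool --commands '[0.2, -0.3, 3, 0, 0, 0, 0.2, -0.3, 6.5, 0, 0, 0, 0.2, -0.3, 9.5, 0, 0, 0, 0.2, -0.3, 11.5, 0, 0, 0, 0.2, -0.3, 12.8, 0, 0, 0, 0.2, -0.3, 12.8, 0, 0, 0, 0.2, -0.3, 12.8, 0, 0, 0]'

```text
clock: 7.3
position: [0.4664, -0.2061, 0.0746]
tcp_rot: [0.144, 0.99, -0.0, 0.0]
ft_force: [0.9, 0.3, -0.5]
gripper_width: 0.0852
```

Request:
drive_tool --commands '[0, 0, 0, 0, 0, 0, 0, 0, 0, 0, 0, 0, 0, 0, 0, 0, 0, 0, 0, 0, 0, 0, 0, 0, 0, 0, 0, 0, 0, 0, 0, 0, 0, 0, 0, 0, 0, 0, 0, 0, 0, 0]' --claw -1 --grip_force 50

```text
clock: 8.0
position: [0.4658, -0.2065, 0.0744]
tcp_rot: [0.144, 0.99, 0.0, 0.0]
ft_force: [0.2, 0.9, 3.2]
gripper_width: 0.0131
```

Run:
```python
from h import *
snap('wrist','w3.png')
rel([.4665,-.2047,.15],163.4)
```

```text
t 8.05 pos [ 0.4658 -0.2065  0.0745] th 163.4 w 0.0133 F [-0.8 -0.4  4. ]
-> [-0.02  0.2  -7.55] [0.    0.001 0.   ]
```

View pics/w3.png

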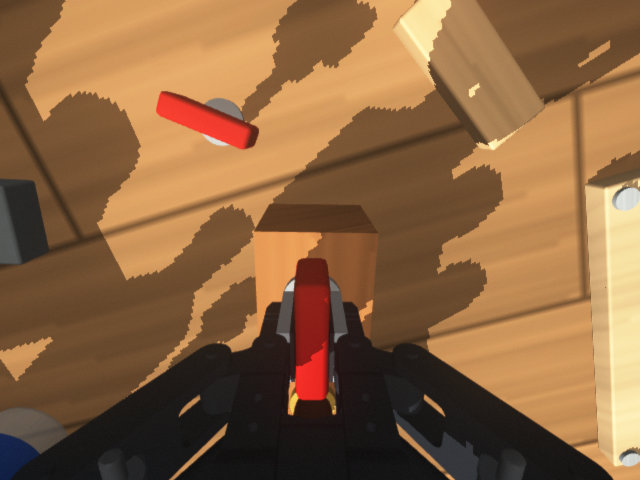

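The pin is gripped: the opening reads 13 mm on the 14 mm handle, and the picture shows it between the pads around (312,330). Lifting.

Request:
drive_tool --commands '[0, 0, -1, 0, 0, 0, 0, 0, -3, 0, 0, 0, 0, 0, -5.5, 0, 0, 0, 0, 0, -8.5, 0, 0, 0, 0, 0, -9, 0, 0, 0, 0, 0, -9, 0, 0, 0]'

```text
clock: 8.65
position: [0.4659, -0.2067, 0.1649]
tcp_rot: [0.144, 0.99, -0.0, 0.001]
ft_force: [0.9, 0.2, -2.3]
gripper_width: 0.0132
```

Run:
```python
from h import *
d=snap('wrist','w4.png');snap('scene','s4.png')
rel([.6185,.018,.165],180)
o=observe();Rc=R.from_quat(o['tcp_rot'])
for h in [.0]: print(w2px(d,o['position']))
a=d['img'].astype(int)
m=((a[...,0]>90)&(a[...,1]<60)&(a[...,2]<60)).astype(np.uint8);m[:200]=0;m[:,:250]=0;m[:,400:]=0
n=cv2.connectedComponentsWithStats(m);print(n[2][1:])
b=cv2.imread('pics/s4.png');cv2.imwrite('pics/s4c.png',cv2.resize(b[170:350,140:380],None,fx=3.3,fy=3.3))
b=cv2.imread('pics/w4.png');cv2.imwrite('pics/w4c.png',cv2.resize(b[220:420,240:390],None,fx=3,fy=3))
```

```text
t 8.75 pos [ 0.4645 -0.2059  0.1628] th 163.4 w 0.0131 F [-0.9 -0.4 -1.8]
-> [-8.36 25.85 -0.23] [ 0.001 -0.003 -0.29 ]
[312.00474449 303.17051907]
[[ 309  232    1    1    1]
 [ 317  232    2    1    2]
 [ 305  235    1    1    1]
 [ 303  239    1    1    1]
 [ 323  238    1    3    3]
 [ 303  242    1    1    1]
 [ 323  242    1    1    1]
 [ 312  247    5    2    7]
 [ 308  248    3    2    3]
 [ 317  249    1    1    1]
 [ 319  248    1    1    1]
 [ 311  250    5    1    5]
 [ 294  258   35  143 4297]
 [ 327  268    1    5    5]
 [ 327  274    1    1    1]
 [ 295  276    1    1    1]
 [ 328  276    1    1    1]
 [ 295  280    1    1    1]
 [ 289  384    1    1    1]
 [ 288  389    1    1    1]
 [ 288  395    1    2    2]
 [ 329  403    1    1    1]]
```

View pics/s4c.png

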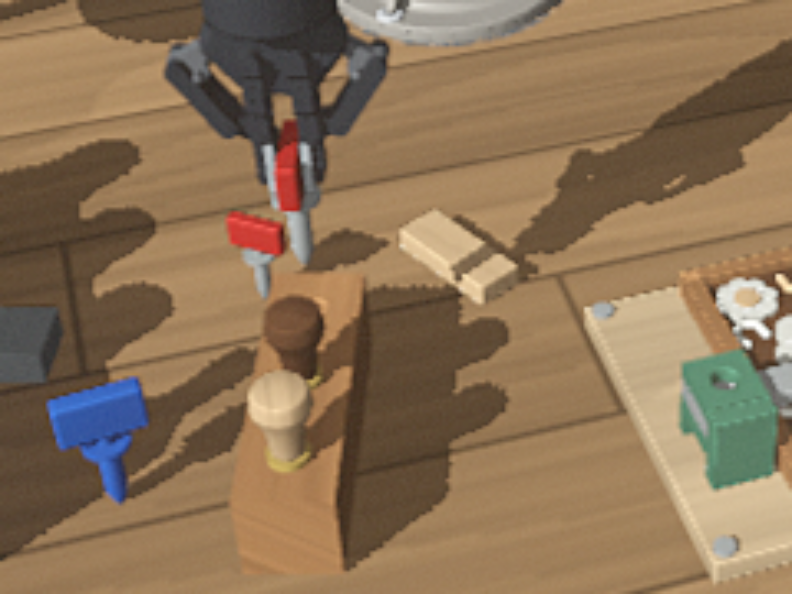

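View pics/w4c.png

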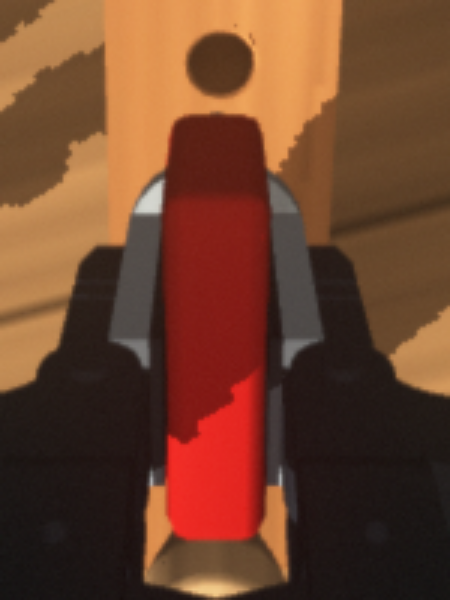

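Run:
```python
from h import *
d=np.load('pics/w4.png.npz')
print('socket',np.round(px2w(d,(313.5,240.8),.064)*1000,1))
o=observe();p=o['position'];Rc=R.from_quat(o['tcp_rot']).as_matrix()
z=p[2]+.0315
a=px2w(d,(311.5,285),z);b=px2w(d,(311.5,400),z);print(a,b,np.linalg.norm(a-b))
print('handle ctr in tool frame mm',Rc.T@((a+b)/2-p)*1000)
z2=np.array([p[2]-.0105+.004]*1)
```

```text
socket [ 466. -205.   64.]
[ 0.44029312 -0.19885237  0.19433045] [ 0.49190424 -0.21426183  0.19433045] 0.05386240853239104
handle ctr in tool frame mm [ -1.64610435  -0.20508352 -31.50458458]
```

Request:
drive_tool --commands '[-1, 4, 0, 0, 0, 0, -2.5, 8, 0, 0, 0, -0.06, -4, 12.5, 0, 0, 0, -0.15, -5.5, 17, 0, 0, 0, -0.22, -7, 21.5, 0, 0, 0, -0.29, -8.4, 25.8, 0, 0, 0, -0.29, -8.4, 25.8, 0, 0, 0, -0.29, -8.4, 25.8, 0, 0, 0, -0.29]'

```text
clock: 9.55
position: [0.6187, 0.0186, 0.1613]
tcp_rot: [-0.002, 1.0, -0.0, -0.002]
ft_force: [-0.4, -1.0, -2.6]
gripper_width: 0.0134
```

Run:
```python
from h import *
P=[]
for i in range(2):
    get_image('top');P.append(observe()['position'])
d=snap('wrist','w5.png');P.append(observe()['position'])
s=snap('scene','s5.png');P.append(observe()['position']);print(np.round(P,4))
rel([.618,.018,.145],180)
b=cv2.imread('pics/s5.png');cv2.imwrite('pics/s5c.png',cv2.resize(b[190:330,300:440],None,fx=4.2,fy=4.2,interpolation=cv2.INTER_CUBIC))
b=cv2.imread('pics/w5.png');cv2.imwrite('pics/w5c.png',cv2.resize(b[180:420,220:420],None,fx=2.5,fy=2.5))
```

```text
[[0.6184 0.0161 0.1619]
 [0.6183 0.0148 0.1625]
 [0.6185 0.0144 0.1631]
 [0.6187 0.0144 0.1635]]
t 9.75 pos [0.6187 0.0144 0.1635] th 179.82 w 0.0133 F [ 1.1 -0.2 -0.5]
-> [0.07 0.36 1.85] [-0.001 -0.002 -0.003]
```

View pics/s5c.png

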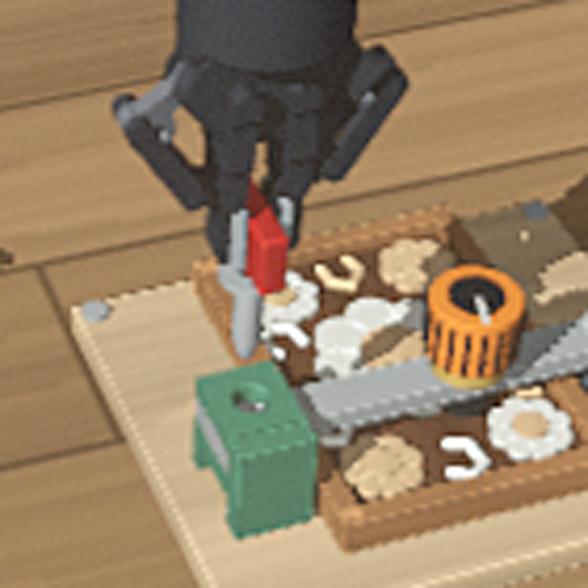

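View pics/w5c.png

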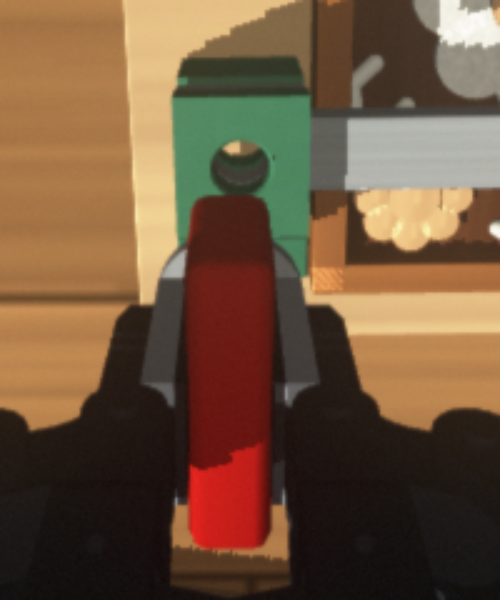

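```bash
python3 - <<'E'
from h import *
d=np.load('pics/w5.png.npz');V=d['view'];print(-V[:3,:3].T@V[:3,3])
h=px2w(d,(315.7,246.2),.074);print(h)
# predicted px of handle end and shaft axis
s=np.load('pics/s5.png.npz');o=observe();p=o['position']
for dx in [-.002,0,.002]: print(dx, w2px(s,[p[0]+dx,p[1],p[2]-.0605]),w2px(s,[p[0]+dx,p[1],p[2]-.012]))
print(w2px(s,[.6185,.018,.074]))
Rc=R.from_quat(o['tcp_rot']).as_matrix()
z=.163+.0315
a=px2w(d,(220+230/2.5,180+268/2.5),z);b=px2w(d,(220+230/2.5,180+548/2.5),z);print(a,b,np.linalg.norm(a-b),(a+b)/2)
E
python3 - <<'E'
import cv2
b=cv2.imread('pics/s5.png');cv2.imwrite('pics/s5d.png',cv2.resize(b[230:300,330:400],None,fx=8,fy=8,interpolation=cv2.INTER_CUBIC))
E
```

```text
[0.53740911 0.01556694 0.30458217]
[0.61750407 0.01772665 0.074     ]
-0.002 [357.87794901 273.81792399] [358.93714423 255.15665207]
0 [358.2442897  274.47998965] [359.31560861 255.81212402]
0.002 [358.61161804 275.14384024] [359.69512306 256.4694146 ]
[359.27587056 284.69420716]
[0.59149443 0.01527329 0.1945    ] [0.64262946 0.01517943 0.1945    ] 0.051135118626513 [0.61706195 0.01522636 0.1945    ]
```

View pics/s5d.png

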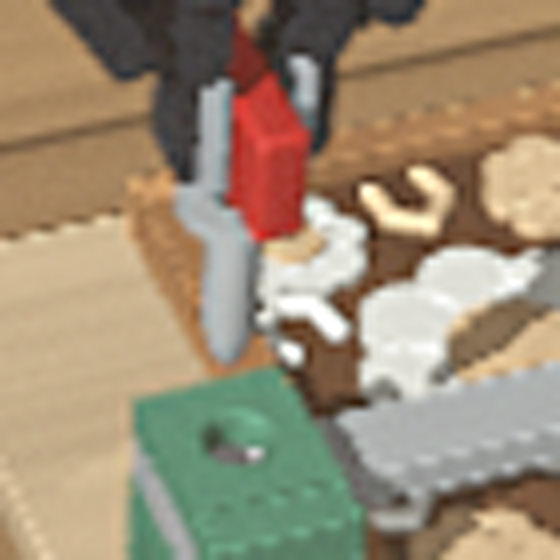

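The pin tip in the scene picture is at (358.1,274.6), against (358.2,274.5) predicted from the TCP, so the in-hand offset is about zero. The hole is at about (0.618, 0.018). Correcting y and starting the descent.

Request:
drive_tool --commands '[0.05, 0.35, 0, 0, 0, 0, 0.05, 0.35, 1, 0, 0, 0, 0.05, 0.35, 2, 0, 0, 0, 0.05, 0.35, 2.4, 0, 0, 0, 0.05, 0.35, 2.4, 0, 0, 0, 0.05, 0.35, 2.4, 0, 0, 0]'

```text
clock: 10.35
position: [0.6192, 0.0202, 0.1399]
tcp_rot: [-0.0, 1.0, -0.0, -0.0]
ft_force: [0.2, 0.1, -0.7]
gripper_width: 0.0134
```

Run:
```python
from h import *
d=snap('wrist','w6.png');s=snap('scene','s6.png')
rel([.618,.018,.13],180)
p=observe()['position'];print(w2px(s,p-[0,0,.0605]),w2px(s,[.618,.018,.074]))
b=cv2.imread('pics/s6.png');cv2.imwrite('pics/s6d.png',cv2.resize(b[240:310,330:400],None,fx=8,fy=8,interpolation=cv2.INTER_CUBIC))
```

```text
t 10.45 pos [0.6196 0.0202 0.1405] th -179.98 w 0.0134 F [ 0.1  0.4 -1.5]
-> [ 0.16 -0.22  1.05] [-0.     0.001  0.   ]
[360.6471139  282.64286629] [359.18545938 284.5280525 ]
```

View pics/s6d.png

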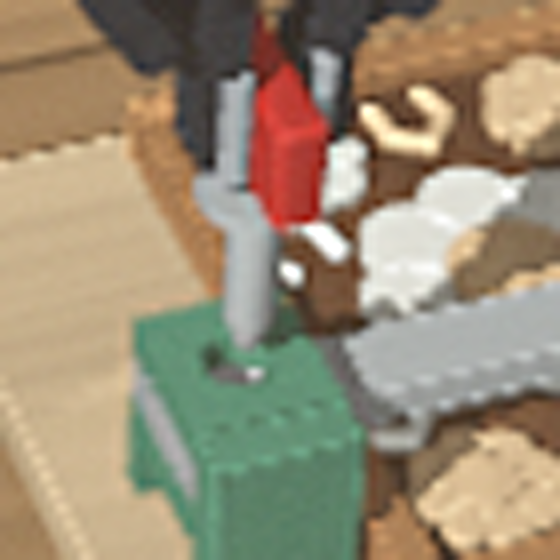

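Request:
drive_tool --commands '[0.12, -0.22, 0, 0, 0, 0, 0.12, -0.22, 0, 0, 0, 0, 0.12, -0.22, 0, 0, 0, 0]'

```text
clock: 10.75
position: [0.6181, 0.0178, 0.1404]
tcp_rot: [0.0, 1.0, -0.0, 0.0]
ft_force: [-0.8, -0.3, -1.9]
gripper_width: 0.013
```

Run:
```python
from h import *
d=snap('wrist','w7.png');s=snap('scene','s7.png')
rel([.618,.018,.13],180)
p=observe()['position'];print(w2px(s,p-[0,0,.0605]),w2px(s,[.618,.018,.074]))
b=cv2.imread('pics/s7.png');cv2.imwrite('pics/s7d.png',cv2.resize(b[240:310,330:400],None,fx=8,fy=8,interpolation=cv2.INTER_CUBIC))
b=cv2.imread('pics/w7.png');cv2.imwrite('pics/w7c.png',cv2.resize(b[180:420,220:420],None,fx=2.5,fy=2.5))
```

```text
t 10.85 pos [0.6181 0.0181 0.1402] th -179.99 w 0.0131 F [-0.4  0.5 -1.2]
-> [ 0.01 -0.01  1.02] [0. 0. 0.]
[359.38154452 282.47780612] [359.18545938 284.5280525 ]
```

View pics/s7d.png

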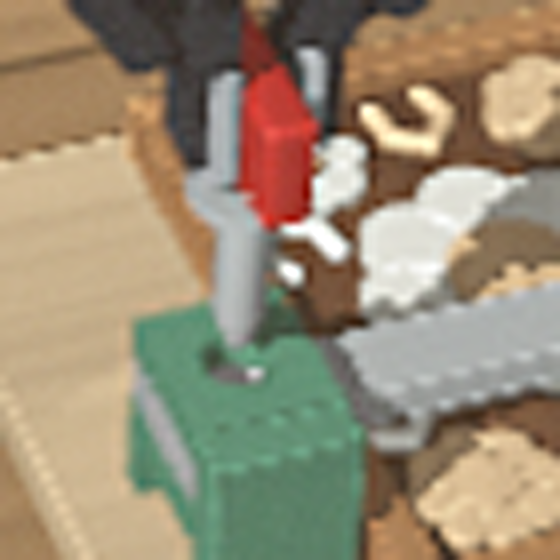

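View pics/w7c.png

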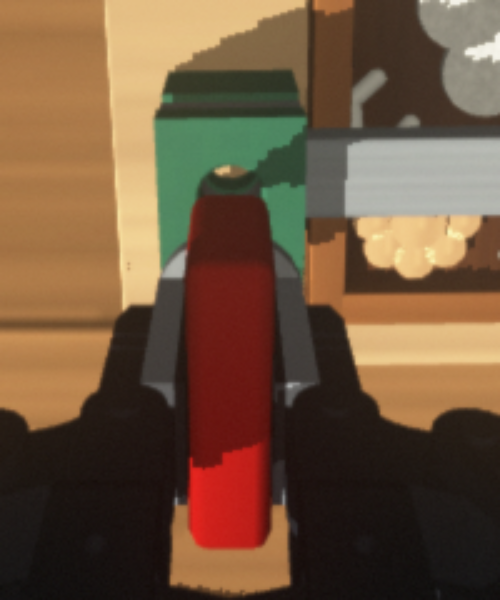

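Tip and hole now line up in both views. Descending with force checks.

Request:
drive_tool --commands '[0, 0, 0.5, 0, 0, 0, 0, 0, 1, 0, 0, 0, 0, 0, 1.5, 0, 0, 0, 0, 0, 2, 0, 0, 0, 0, 0, 2, 0, 0, 0]'

```text
clock: 11.35
position: [0.6172, 0.0181, 0.1188]
tcp_rot: [-0.0, 1.0, -0.0, -0.001]
ft_force: [-0.5, -0.6, -1.7]
gripper_width: 0.0133
```

Request:
drive_tool --commands '[0, 0, 0.5, 0, 0, 0, 0, 0, 1, 0, 0, 0, 0, 0, 1.5, 0, 0, 0, 0, 0, 1.5, 0, 0, 0]'

```text
clock: 11.75
position: [0.6172, 0.0181, 0.104]
tcp_rot: [-0.0, 1.0, -0.0, -0.001]
ft_force: [-0.7, 1.0, -0.9]
gripper_width: 0.0133
```

Request:
drive_tool --commands '[0, 0, 0.5, 0, 0, 0, 0, 0, 1, 0, 0, 0, 0, 0, 1.5, 0, 0, 0, 0, 0, 1.8, 0, 0, 0, 0, 0, 1.9, 0, 0, 0, 0, 0, 1.9, 0, 0, 0]'

```text
clock: 12.35
position: [0.6179, 0.0181, 0.0859]
tcp_rot: [-0.0, 1.0, -0.0, -0.0]
ft_force: [0.0, -0.6, -0.8]
gripper_width: 0.0131
```

Run:
```python
from h import *
s=snap('scene','s8.png')
rel([.618,.018,.0845],180)
b=cv2.imread('pics/s8.png');cv2.imwrite('pics/s8d.png',cv2.resize(b[240:310,330:400],None,fx=8,fy=8,interpolation=cv2.INTER_CUBIC))
```

```text
t 12.4 pos [0.6181 0.0181 0.0862] th -179.98 w 0.0135 F [ 0.2 -0.2 -1.3]
-> [ 0.01 -0.01  0.17] [-0.  0.  0.]
```

View pics/s8d.png

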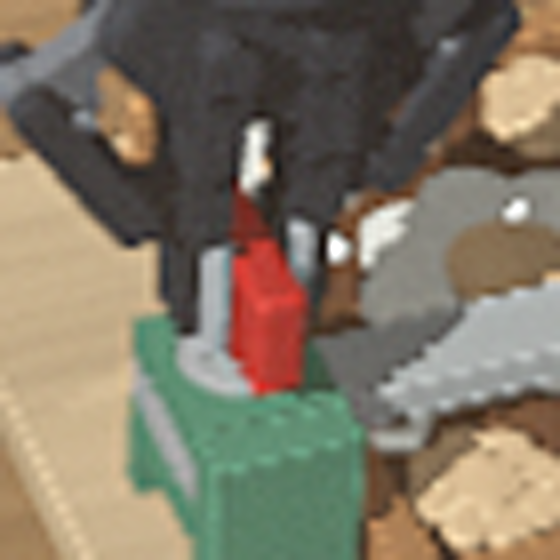

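The pin is in with its collar almost on the ear. A small further press to seat it.

Request:
drive_tool --commands '[0, 0, 0.1, 0, 0, 0, 0, 0, 0.2, 0, 0, 0, 0, 0, 0.3, 0, 0, 0, 0, 0, 0.3, 0, 0, 0]'

```text
clock: 12.8
position: [0.6184, 0.0181, 0.0845]
tcp_rot: [-0.0, 1.0, 0.0, 0.0]
ft_force: [-2.2, 1.1, 4.7]
gripper_width: 0.0133
```

Request:
drive_tool --commands '[0, 0, -0.1, 0, 0, 0, 0, 0, -0.1, 0, 0, 0, 0, 0, -0.1, 0, 0, 0, 0, 0, -0.1, 0, 0, 0, 0, 0, -0.1, 0, 0, 0, 0, 0, -1, 0, 0, 0, 0, 0, -4, 0, 0, 0, 0, 0, -7, 0, 0, 0]' --claw 1

```text
clock: 13.6
position: [0.6175, 0.0181, 0.1537]
tcp_rot: [-0.0, 1.0, -0.0, -0.001]
ft_force: [1.3, 0.2, 0.4]
gripper_width: 0.0852
```

Request:
drive_tool --commands '[0, 0, -4, 0, 0, 0, 0, 0, -4, 0, 0, 0, 0, 0, -4, 0, 0, 0]'

```text
clock: 13.9
position: [0.619, 0.0179, 0.1951]
tcp_rot: [-0.0, 1.0, 0.0, 0.002]
ft_force: [-0.7, -0.6, -0.4]
gripper_width: 0.0856
```

Run:
```python
from h import *
d=snap('wrist','w9.png');s=snap('scene','s9.png')
rel([.618,.131,.17],180)
b=cv2.imread('pics/s9.png');cv2.imwrite('pics/s9d.png',cv2.resize(b[220:320,330:480],None,fx=5,fy=5,interpolation=cv2.INTER_CUBIC))
```

```text
t 14.0 pos [0.6172 0.0182 0.1922] th -179.99 w 0.0854 F [-0.2  1.1  0.3]
-> [-0.08 11.28  2.23] [ 0.    -0.002  0.   ]
```

View pics/s9d.png

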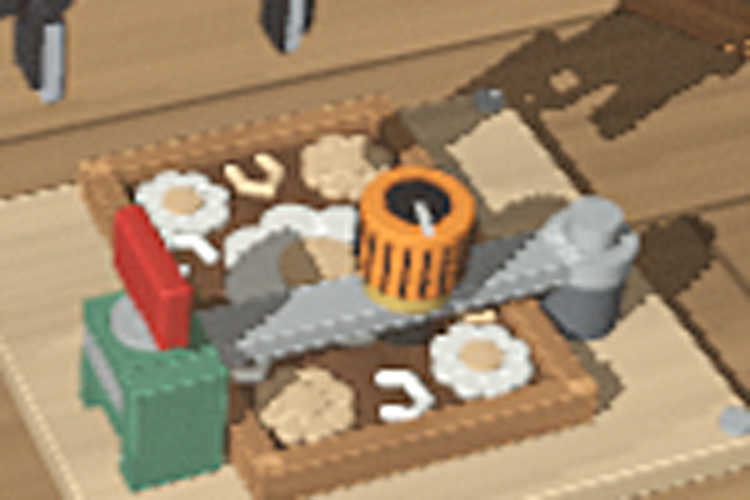

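View pics/w9.png

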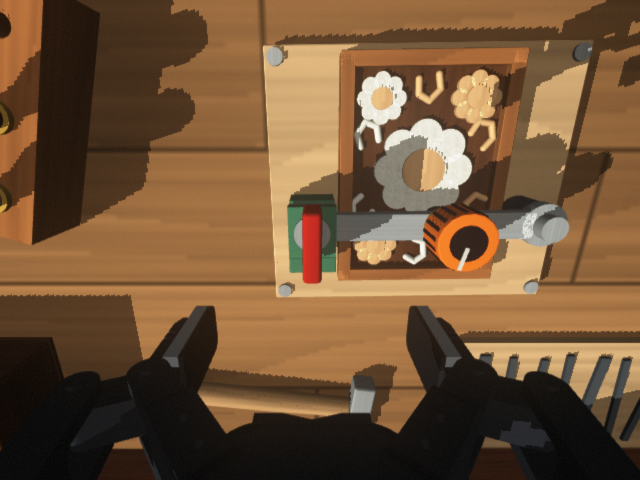

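The pin stands upright with its collar flush on the ear. Now measuring the knob.

Run:
```python
from h import *
d=np.load('pics/w9.png.npz');a=d['img']
hsv=cv2.cvtColor(a,cv2.COLOR_RGB2HSV)
b=cv2.cvtColor(a,cv2.COLOR_RGB2BGR)[195:285,415:510];cv2.imwrite('pics/w9k.png',cv2.resize(b,None,fx=6,fy=6,interpolation=cv2.INTER_CUBIC))
print(observe()['joint_positions'].round(2), px2w(d,(469,242),.106), px2w(d,(313,235),.078))
```

```text
[-0.34  0.49  0.43  1.39 -0.21  1.31  1.67] [0.6156516  0.13313549 0.106     ] [0.61918832 0.01909623 0.078     ]
```

View pics/w9k.png

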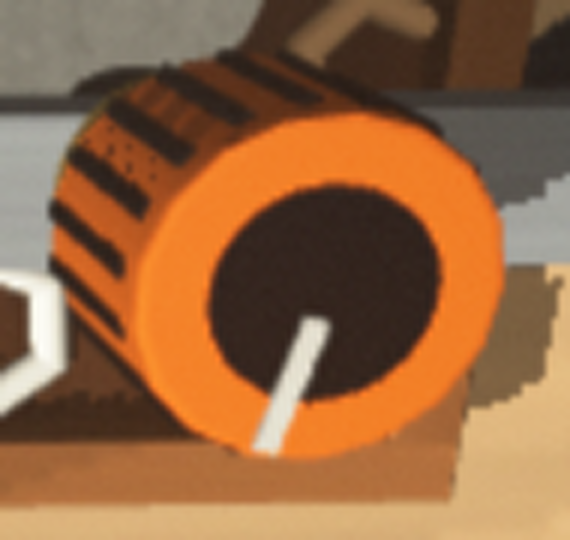

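Run:
```python
from h import *
rel([.6168,.1325,.074],180)
```

```text
t 14.0 pos [0.6172 0.0182 0.1922] th -179.99 w 0.0854 F [-0.2  1.1  0.3]
-> [ 0.02 11.43 11.83] [ 0.    -0.002  0.   ]
```

Request:
drive_tool --commands '[0, 4, 0, 0, 0, 0, 0, 8, 0, 0, 0, 0, 0, 11.4, 0, 0, 0, 0, 0, 11.4, 3, 0, 0, 0, 0, 11.4, 5, 0, 0, 0, 0, 11.4, 5, 0, 0, 0, 0, 11.4, 5, 0, 0, 0]'

```text
clock: 14.7
position: [0.6173, 0.1317, 0.1421]
tcp_rot: [0.0, 1.0, -0.0, -0.001]
ft_force: [-0.3, 0.2, -0.3]
gripper_width: 0.0857
```

Run:
```python
from h import *
d=snap('wrist','w10.png')
rel([.6168,.1325,.074],180)
```

```text
t 14.75 pos [0.6182 0.1316 0.1433] th 179.97 w 0.0853 F [0.9 0.7 1.1]
-> [0.15 0.09 6.93] [-0.  0. -0.]
```

View pics/w10.png

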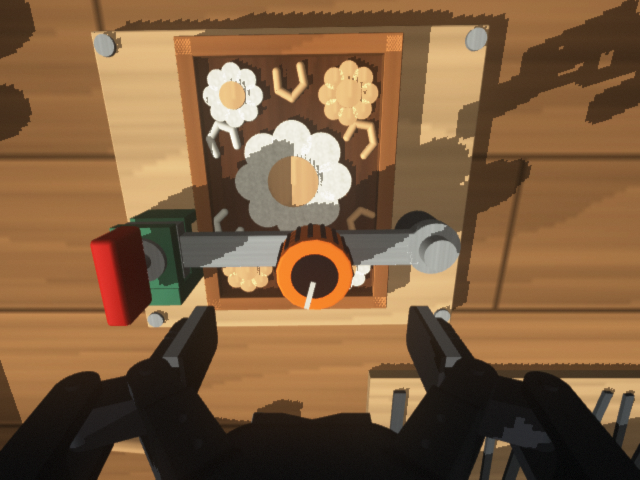

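The knob is at (315,275), centred between the pads. Descending and gripping.

Request:
drive_tool --commands '[0.1, 0.1, 2.5, 0, 0, 0, 0.1, 0.1, 5, 0, 0, 0, 0.1, 0.1, 6.5, 0, 0, 0, 0.1, 0.1, 6.9, 0, 0, 0, 0.1, 0.1, 6.9, 0, 0, 0, 0.1, 0.1, 6.9, 0, 0, 0]'

```text
clock: 15.35
position: [0.6183, 0.1331, 0.0756]
tcp_rot: [-0.0, 1.0, 0.0, 0.001]
ft_force: [1.0, 0.3, 0.8]
gripper_width: 0.0857
```

Run:
```python
from h import *
d=snap('wrist','w11.png')
rel([.6168,.1325,.074],180)
print(px2w(d,(315,275),.106))
```

```text
t 15.4 pos [0.6183 0.1331 0.0757] th -179.99 w 0.0853 F [-0.  -0.5  1. ]
-> [ 0.15 -0.06  0.17] [0.001 0.003 0.   ]
[0.58694463 0.13448494 0.106     ]
```

View pics/w11.png

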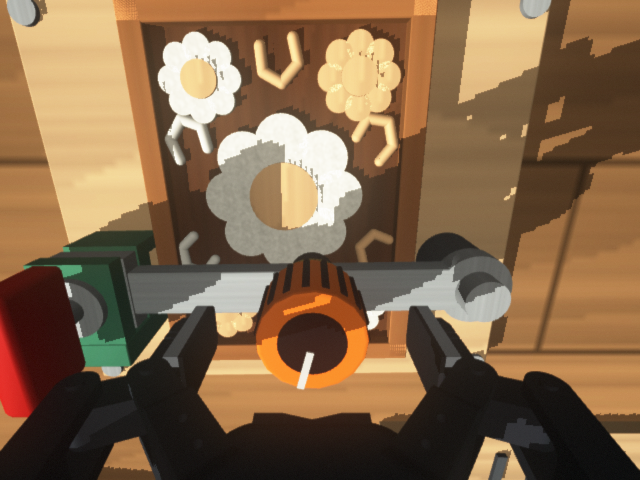

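Run:
```python
from h import *
d=np.load('pics/w11.png.npz')
print(px2w(d,(313,339),.106),px2w(d,(313,290),.106),px2w(d,(313,388),.106))
```

```text
[0.6143314  0.13378557 0.106     ] [0.59302658 0.1337616  0.106     ] [0.63813453 0.13381236 0.106     ]
```

Request:
drive_tool --commands '[0.1, 0, 0.1, 0, 0, 0, 0.1, 0, 0.1, 0, 0, 0, 0.1, 0, 0.1, 0, 0, 0, 0.1, 0, 0.1, 0, 0, 0, 0.1, 0, 0.1, 0, 0, 0, 0.1, 0, 0.1, 0, 0, 0]' --claw -1 --grip_force 50

```text
clock: 16.0
position: [0.6162, 0.1332, 0.0737]
tcp_rot: [-0.0, 1.0, 0.0, 0.0]
ft_force: [-0.4, -0.0, 4.6]
gripper_width: 0.0448
```

Request:
drive_tool --commands '[0, 0, 0, 0, 0, 0.1, 0, 0, 0, 0, 0, 0.2, 0, 0, 0, 0, 0, 0.3, 0, 0, 0, 0, 0, 0.4, 0, 0, 0, 0, 0, 0.5, 0, 0, 0, 0, 0, 0.6, 0, 0, 0, 0, 0, 0.7, 0, 0, 0, 0, 0, 0.7]'

```text
clock: 16.8
position: [0.6163, 0.1336, 0.0737]
tcp_rot: [0.343, 0.939, 0.0, 0.0]
ft_force: [-1.7, 0.4, 5.4]
gripper_width: 0.0448
```

Run:
```python
from h import *
rel([.6165,.1332,.074],180-40.1);o=observe();print(o['ft_torque'],o['joint_positions'].round(2))
snap('scene','s12.png')
```

```text
t 16.8 pos [0.6163 0.1336 0.0737] th 139.89 w 0.0448 F [-1.7  0.4  5.4]
-> [-0.04 -0.02 -0.03] [ 0.001  0.    -0.   ]
[ 0.04072186  0.31107791 -0.01332026] [-0.59  0.64  0.54  1.5  -0.36  1.1   0.9 ]
```

Request:
drive_tool --commands '[0, 0, 0, 0, 0, 0.1, 0, 0, 0, 0, 0, 0.2, 0, 0, 0, 0, 0, 0.3, 0, 0, 0, 0, 0, 0.4, 0, 0, 0, 0, 0, 0.4, 0, 0, 0, 0, 0, 0.4]'

```text
clock: 17.45
position: [0.6164, 0.1336, 0.0737]
tcp_rot: [0.522, 0.853, 0.001, 0.0]
ft_force: [-0.8, 0.5, 5.9]
gripper_width: 0.0449
```

Run:
```python
from h import *
rel([.6165,.1332,.074],180-63);o=observe();print(o['ft_torque'],o['joint_positions'].round(2))
```

```text
t 17.45 pos [0.6164 0.1336 0.0737] th 117.06 w 0.0449 F [-0.8  0.5  5.9]
-> [-0.04 -0.01 -0.03] [ 0.001 -0.     0.001]
[ 0.1786374   0.31420924 -0.03289637] [-0.65  0.66  0.64  1.5  -0.42  1.11  0.55]
```

Run:
```python
from h import *
snap('scene','s13.png');snap('wrist','w13.png')
b=cv2.imread('pics/s13.png');cv2.imwrite('pics/s13d.png',cv2.resize(b[190:320,330:480],None,fx=5,fy=5,interpolation=cv2.INTER_CUBIC)[:600])
```

```text
(no output)
```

View pics/s13d.png

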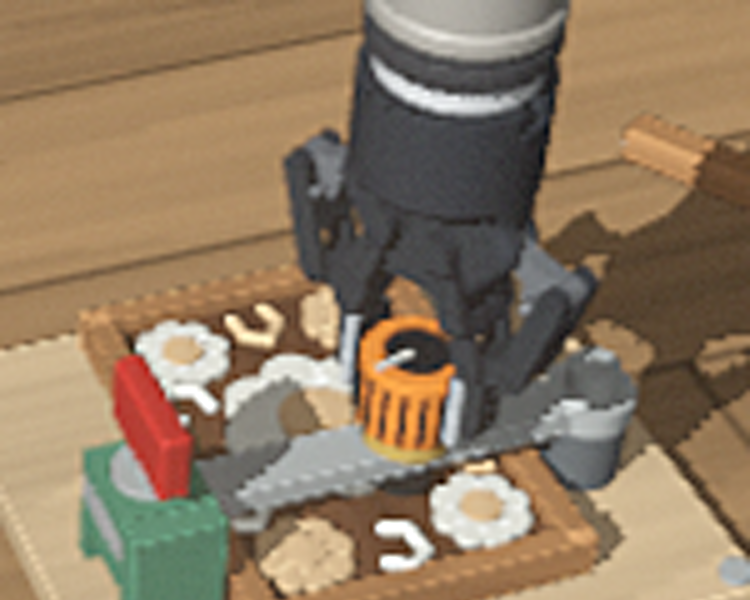

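View pics/w13.png

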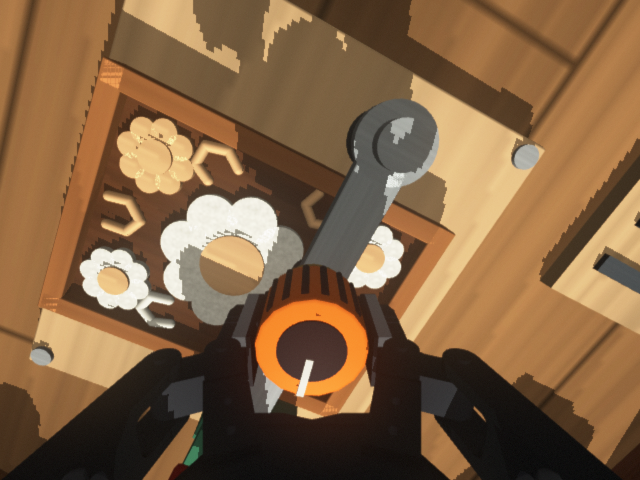

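The white mark keeps its place relative to the gripper, near (306,378), so the knob turned the full 1.1 rad without finger slip. I'll turn another 0.3 rad for a clear margin.

Request:
drive_tool --commands '[0, 0, 0, 0, 0, 0.1, 0, 0, 0, 0, 0, 0.2, 0, 0, 0, 0, 0, 0.3]'

```text
clock: 17.85
position: [0.6163, 0.1337, 0.0737]
tcp_rot: [0.645, 0.764, 0.001, 0.0]
ft_force: [-1.1, 0.7, 5.1]
gripper_width: 0.0447
```

Run:
```python
from h import *
o=observe();print(o['ft_torque'],o['effort'].round(2))
rel([.6165,.1332,.074],180-80)
```

```text
[0.11371254 0.34930657 0.21619161] [  1.34 -43.28   9.34 -17.92   0.16  -0.52   0.47]
t 17.85 pos [0.6163 0.1337 0.0737] th 99.71 w 0.0447 F [-1.1  0.7  5.1]
-> [-0.05  0.01 -0.03] [ 0.001 -0.001 -0.005]
```

Request:
drive_tool --commands '[0, 0, 0, 0, 0, 0, 0, 0, 0, 0, 0, 0]'

```text
clock: 18.05
position: [0.6164, 0.1337, 0.0737]
tcp_rot: [0.644, 0.765, 0.001, 0.0]
ft_force: [0.1, 0.6, 6.1]
gripper_width: 0.0448
```

Run:
```python
from h import *
snap('wrist','w14.png')
o=observe();print(o['ft_torque'],o['effort'].round(2))
rel([.6165,.1332,.074],180-80)
```

```text
[ 0.16148883  0.20580272 -0.09806889] [ 5.800e-01 -4.282e+01  9.590e+00 -1.792e+01  2.100e-01 -4.900e-01
  4.000e-02]
t 18.1 pos [0.6164 0.1337 0.0737] th 99.88 w 0.0446 F [-1.2 -0.1  4.8]
-> [-0.05  0.01 -0.03] [ 0.001 -0.001 -0.002]
```

View pics/w14.png

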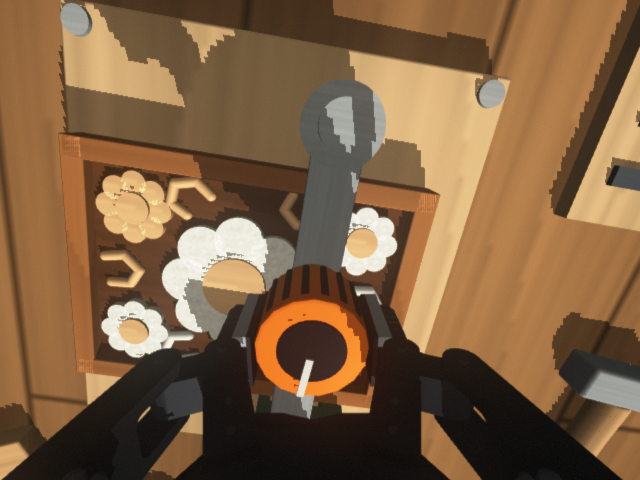

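During the turn the wrist torque reached 0.22 N m, so the clutch slipped. The mark still moves with the gripper. Releasing and retreating.

Request:
drive_tool --commands '[0, 0, 0, 0, 0, 0, 0, 0, 0, 0, 0, 0, 0, 0, 0, 0, 0, 0, 0, 0, 0, 0, 0, 0, 0, 0, -2, 0, 0, 0, 0, 0, -6, 0, 0, 0, 0, 0, -10, 0, 0, 0, 0, 0, -14, 0, 0, 0]' --claw 1

```text
clock: 18.9
position: [0.6157, 0.1329, 0.2143]
tcp_rot: [0.644, 0.765, -0.0, -0.0]
ft_force: [1.2, -0.0, 0.2]
gripper_width: 0.0854
```

Request:
drive_tool --commands '[0, 0, 0, 0, 0, 0, 0, 0, 0, 0, 0, 0]'

```text
clock: 19.1
position: [0.6166, 0.1328, 0.2142]
tcp_rot: [0.644, 0.765, 0.001, 0.001]
ft_force: [-0.9, -1.1, -0.4]
gripper_width: 0.0857
```

Run:
```python
from h import *
rel([.6165,.1332,.2],100)
d=snap('wrist','w15.png');snap('scene','s15.png')
b=cv2.imread('pics/s15.png');cv2.imwrite('pics/s15d.png',cv2.resize(b[200:320,150:480],None,fx=2.4,fy=2.4,interpolation=cv2.INTER_CUBIC))
```

```text
t 19.1 pos [0.6166 0.1328 0.2142] th 99.79 w 0.0857 F [-0.9 -1.1 -0.4]
-> [ 0.04 -0.01  1.42] [ 0.002 -0.    -0.004]
```

View pics/s15d.png

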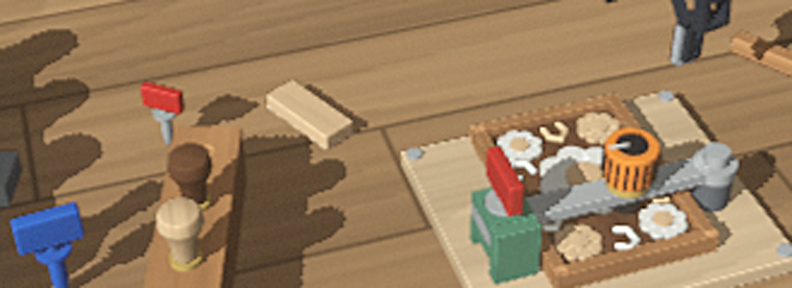

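View pics/w15.png

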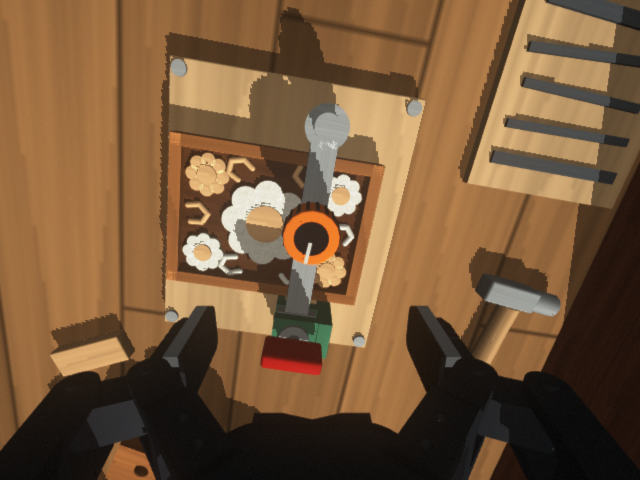

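```bash
python3 -c "
from station import *
print(close_job())"
```

```text
the job is handed in; nothing more can be done
None
```

I carried out all the steps and handed the job in at about 19 s. No verdict was reported, so the results below rest on my own checks.

- **Bar:** I pushed it closed until it met its stop. The force rose to about 10 N with no further motion.
- **Pin:** I took the large red-handled pin from the rack, pushed it down through the yoke until it seated (about 5 N reaction), and let go. The last pictures show it upright, collar on the upper ear.
- **Knob:** I turned it 1.4 rad clockwise without the fingers slipping. The wrist torque reached 0.22 N m during the last part of the turn, close to the clutch's 0.25 N m. Even from the lowest possible screw start, that leaves about 0.6 rad of slip. After release the knob's mark stayed where I left it.
- **Other things:** In the last pictures the gouges and offcut stood where they were. The bottle, chisel and stone were not fully in view at the end, but nothing touched them.

Some readings disagreed:
- **Torque:** the wrist torque read near zero or slightly negative whenever the turning paused, so only the reading taken while turning shows the slip.
- **Positions:** the measured tool position wandered by 1–2 mm, so I lined the pin up with the hole from the camera pictures.

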